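# Hang the lot samples on the cupping rail and lock it

## Robot

A 6-joint arm with a two-finger parallel gripper is mounted at the origin on the work surface. World frame = base frame: x ahead of the robot, y to its left, z up, the work surface at z = 0. Lengths are in mm, angles in degrees, forces in N, time in s.
With the tool pointing down it reaches from about 350 to 850 mm from the base axis. Payload 8.1 kg.
Tool frame: the origin (TCP) lies at the very end of the fingers, on their centre line; the grasp point (between the pads) lies 19 mm behind it; z points along the fingers, y is the line along which they close (so a half turn about z gives the same grasp; the last joint's range is limited). The gripper opens to 85 mm and grips with 20 to 120 N. Pads are 22 mm wide; open, the fingers measure 114 mm over their backs; the gripper's body (76 mm by 85 mm) begins 54 mm behind the grasp point. The pads swing forward as they close: fully open they stand 13 mm farther back than shut.
Start: joints at [-69.122, 7.471, 85.268, -0, 87.261, -4.893], TCP at [260.891, -540.316, 231.292] pointing down, gripper open.
Joint ranges: [-169.43, 169.43], [-51.17, 129.36], [1.28, 143.12], [-76.62, 256.62], [0, 156.53], [-152.29, 152.29]. Speed limits (degrees/s): [136.94, 136.94, 159.86, 180, 180, 180].

## Interface

Orientations are given as [roll, pitch, yaw] about the fixed x, y, z axes, in that order (R = Rz(yaw) Ry(pitch) Rx(roll)).
In Python, from bench import * gives the robot as it stands.
- The arm moves only by the tool play_rows, never from a script. Its argument "increments" is a list of rows, each a list of 3 entries, a list of its own where there are three numbers: the gripper's target within -1 to 1 (fully open at 1, half-way at 0, shut at -1), then the shift along the tool's x, y, z in mm, then the turn about the tool's z in rad. A call has 1 to 12 rows; each row shifts and turns the commanded pose from where the row before left it, along the tool's axes as they then stand; what a row does not reach is not made up. A row lasts 1/12 s, in which the tool goes at most 41.7 mm and 7.16 degrees, less where a joint would pass 70% of its speed; a pose out of reach is approached as far as the arm can. A call is refused whole if a number of a shift passes 41.7 or a number of a turn 0.125, either way. A call with a gripper value outside its range is refused whole. The fingers move at their own pace and stop on an object; "force" is the grip in N (left out, the last holds). Time passes only in rows, so rows that do not move let the fingers close. It gives the time, the measured TCP pose, the force, the opening and the grip force at its end, in the units of the state.
- sense(): the state, without advancing time (a new reading comes with each control period).
- snapshot(name): name is "scene" or "side" or "wrist"; returns a dict with "color" (384x512x3 uint8, red, green, blue), "intrinsics" (3x3 intrinsics, pixels), "k1" (the pictures are not rectified: a ray, as slopes to the right and down, at radius r is drawn at 1 + k1 r^2 times it, then the intrinsics apply), "world_from_camera" (4x4, takes a point from camera to world coordinates). Camera axes: x right, y down, z forward; pixel columns grow to the right and rows downward; lengths in mm; the calibration is good to about 2 mm. A picture is of the moment at which its call begins. There is no depth.
- hand_in(): hands the job in; it is judged then, once.
Trained networks look in a picture, given as the dict that the camera call returned (one of the last four; its "shot" number tells which), for a name from the list of things; names that differ only in an ending like _2 or _b are one class to them, and where a whole thing is asked for, a point or a joint stands for the part that bears it (a point fixed in the world has none). Each returns a list of dicts, best first, with "p" (0 to 1); they miss things now and then, are a little off and sometimes report something else, mostly with a low value. They report only what shows in the picture. A call takes as long as a camera call. They do not tell look-alikes from the thing itself.
- find_in(query, picture): "xyz" ([x, y, z] in mm, in the coordinates of the camera as it stood for that picture, good to about 4 mm: the middle of the surface that is visible of it).
- regions_of(query, picture): "mask" (384x512 bool, what is visible of it).
- pinpoint(query, picture): "xyz" ([x, y, z] in mm, in the coordinates of the camera as it stood for that picture, good to about 4 mm: a listed point, or the origin of a listed thing).
The state is a dict: "time": time; "joint_pos": joint angles; "qd": joint speeds; "joint_efforts": joint torques, N m; "tool_pos": TCP position; "tcp_rot": TCP orientation; "ft_force": force on the tool from outside, world axes, zero at the start; "wrist_torque": the same for the moment, N m; "finger_gap": finger opening in mm; "grip_force": force on a finger pad.
Only numpy, scipy, OpenCV 4.12 (cv2) and the standard library are available. Lean on these libraries where they do the work, as an engineer would, in place of code of your own. Each camera call takes 0.05 s, during which the arm holds its last target. There are 200 camera calls.

## Task

Hang every sample tin that is on the table on the rail by hooking it on in the open section and sliding it along under the keeper strip to the centre of the mark of its own colour, left hanging freely. When all are in place, knock the orange stop pin fully down with the mallet (touch the pin with nothing but the mallet), then stand the mallet upright on its cork pad, head in the middle. Leave the bowls, spoon, jar and cup alone.

Things in the scene. Friction and masses are not known exactly. Their poses are not given: they have to be found in the camera images.
- tin_red: Sample tin with red band and tab (may be absent): closed steel cylinder 56 mm in diameter, 50 mm tall, about 200 g with a weighted base, upright on the table. A strap 20 mm wide (y) rises from its lid to a hook, an inverted U topping out 125 mm above the underside; a flat handle tab sticks out from the strap in -x. Origin: centre of the underside; z up.
- tin_red_tab (a point): Centre of the red tin's handle tab, an upright plate 10 mm thick (y) and 24 mm high, from 18 to 72 mm in -x from the tin's axis. This point is 52 mm in -x from the axis, 107 mm above the underside. Axes as the tin.
- tin_red_hook (a point): Point in the red tin's hook where the rail's axis lies when hung: on the tin's axis, 111 mm above its underside. Hook: 20 mm wide (y), inner width 23 mm (x); crown roof-shaped (two 20 degree slopes touching the rail), its top 14 mm above this point; strap on the -x side down to the lid 61 mm below; on the +x side a lip ends 11 mm below this point. The rail enters from +x, under the lip and above the lid; then the tin is lowered. Axes as the tin.
- at_red (a point): Point on the rail's axis under the red mark, a red saddle 16 mm wide on the keeper strip (its top 31 mm above this point). The marks are 135, 210 and 285 mm in +y from rail_load, in any order. Axes as the rail_load point.
- tin_blue: Sample tin with blue band and tab (may be absent): closed steel cylinder 56 mm in diameter, 50 mm tall, about 200 g with a weighted base, upright on the table. A strap 20 mm wide (y) rises from its lid to a hook, an inverted U topping out 125 mm above the underside; a flat handle tab sticks out from the strap in -x. Origin: centre of the underside; z up.
- tin_blue_tab (a point): Centre of the blue tin's handle tab, an upright plate 10 mm thick (y) and 24 mm high, from 18 to 72 mm in -x from the tin's axis. This point is 52 mm in -x from the axis, 107 mm above the underside. Axes as the tin.
- tin_blue_hook (a point): Point in the blue tin's hook where the rail's axis lies when hung: on the tin's axis, 111 mm above its underside. Hook: 20 mm wide (y), inner width 23 mm (x); crown roof-shaped (two 20 degree slopes touching the rail), its top 14 mm above this point; strap on the -x side down to the lid 61 mm below; on the +x side a lip ends 11 mm below this point. The rail enters from +x, under the lip and above the lid; then the tin is lowered. Axes as the tin.
- at_blue (a point): Point on the rail's axis under the blue mark, a blue saddle 16 mm wide on the keeper strip (its top 31 mm above this point). The marks are 135, 210 and 285 mm in +y from rail_load, in any order. Axes as the rail_load point.
- tin_yellow: Sample tin with yellow band and tab (may be absent): closed steel cylinder 56 mm in diameter, 50 mm tall, about 200 g with a weighted base, upright on the table. A strap 20 mm wide (y) rises from its lid to a hook, an inverted U topping out 125 mm above the underside; a flat handle tab sticks out from the strap in -x. Origin: centre of the underside; z up.
- tin_yellow_tab (a point): Centre of the yellow tin's handle tab, an upright plate 10 mm thick (y) and 24 mm high, from 18 to 72 mm in -x from the tin's axis. This point is 52 mm in -x from the axis, 107 mm above the underside. Axes as the tin.
- tin_yellow_hook (a point): Point in the yellow tin's hook where the rail's axis lies when hung: on the tin's axis, 111 mm above its underside. Hook: 20 mm wide (y), inner width 23 mm (x); crown roof-shaped (two 20 degree slopes touching the rail), its top 14 mm above this point; strap on the -x side down to the lid 61 mm below; on the +x side a lip ends 11 mm below this point. The rail enters from +x, under the lip and above the lid; then the tin is lowered. Axes as the tin.
- at_yellow (a point): Point on the rail's axis under the yellow mark, a yellow saddle 16 mm wide on the keeper strip (its top 31 mm above this point). The marks are 135, 210 and 285 mm in +y from rail_load, in any order. Axes as the rail_load point.
- rail_load (a point): Middle of the rail's open loading section, on the axis of the rail: round bar 14 mm thick, 185 mm above the table, along y (+y to the marks, x away from robot), end posts at y -82 and +362 mm. From y +55 mm a keeper strip (x -12 to +20 mm, z 20 to 28 mm above the axis) covers it: hooks slide below it but go on only in the open section. Bracket post at x 43 to 55, y 59 to 89 mm.
- stop_pin (a joint): Travel of the sprung stop pin, m: 0 up, 0.016 fully down; it starts at up to 0.003. Pushing it down takes about 6 to 8 N; friction against its weak spring keeps it where it is left. Down, it bars the hooks from sliding back into the open section.
- pin_top (a point): Head of the stop pin: orange disc 20 mm in diameter and 8 mm thick. This point is the centre of its top face, 70 mm in +y and 14 mm in +x from the rail_load point, 54 mm above the rail's axis when up and 38 mm when down; the pin goes straight down through the keeper strip. Axes as the rail. To be touched by the mallet only.
- mallet: Small mallet, 280 g, standing on one face of its head: wooden head, axis upright, 46 mm in diameter and 70 mm tall with rubber faces at both ends; handle level. Origin at the centre of the head's lower face, z up along the head, handle towards -x. The lower face strikes the pin.
- mallet_grip (a point): Point on the axis of the mallet's handle, 50 mm in -x from the head's axis and 40 mm above its lower face. The handle is a bar 18 mm wide (y) and 22 mm high running from the head to 142 mm from the head's axis.
- mallet_pad: Fixed round cork pad 90 mm in diameter, 4 mm thick, on which the mallet stands. Origin at the centre of its underside.
- bowl_a: White cupping bowl 90 mm wide, 60 mm tall; bystander, not part of the job. Origin under its middle.
- bowl_b: White cupping bowl 90 mm wide, 60 mm tall; bystander, not part of the job. Origin under its middle.
- bowl_c: White cupping bowl 90 mm wide, 60 mm tall; bystander, not part of the job. Origin under its middle.
- spoon: Steel spoon lying on the table; bystander, not part of the job. Origin under its middle.
- bean_jar: Closed jar of beans 60 mm wide, 100 mm tall; bystander, not part of the job. Origin under its middle.
- rinse_cup: Glass rinsing cup 80 mm wide, 90 mm tall; bystander, not part of the job. Origin under its middle.
There are look-alikes about, which are no part of the job. What is shaped like the tin_red but turquoise is not meant.

How it is judged (in metres and radians):
On the way, in this order (a step that is already met when the one before it is completed fails the run):
1. every tin present hangs on the rail at the mark of its colour, within 15 mm along the rail (x of tin_red_hook in the frame of at_red between -0.01 and 0.01 m and y of tin_red_hook in the frame of at_red between -0.015 and 0.015 m and z of tin_red_hook in the frame of at_red between -0.008 and 0.008 m and angle between each of tin_red_hook, tin_blue_hook, tin_yellow_hook's own z axis and vertical below 0.2 rad and x of tin_blue_hook in the frame of at_blue between -0.01 and 0.01 m and y of tin_blue_hook in the frame of at_blue between -0.015 and 0.015 m and z of tin_blue_hook in the frame of at_blue between -0.008 and 0.008 m and x of tin_yellow_hook in the frame of at_yellow between -0.01 and 0.01 m and y of tin_yellow_hook in the frame of at_yellow between -0.015 and 0.015 m and z of tin_yellow_hook in the frame of at_yellow between -0.008 and 0.008 m), for 0.2 s.
2. the mallet drives the stop pin down (at least 13 of its 16 mm) (value of joint stop_pin above 0.013 m and contact force between mallet and stop_pin above 1 N).
At the end, for the whole second after the job is handed in: Every tin present hangs at rest by its hook on the rail, hook point within 12 mm of its colour's mark along the rail (10 mm across, 8 mm in height, tilted under 0.2 rad); the stop pin is at least 13 mm down; the mallet stands upright and still, head axis within 25 mm of its pad's centre (x of tin_red_hook in the frame of at_red between -0.01 and 0.01 m and y of tin_red_hook in the frame of at_red between -0.012 and 0.012 m and z of tin_red_hook in the frame of at_red between -0.008 and 0.008 m and angle between each of tin_red_hook, tin_blue_hook, tin_yellow_hook's own z axis and vertical below 0.2 rad and x of tin_blue_hook in the frame of at_blue between -0.01 and 0.01 m and y of tin_blue_hook in the frame of at_blue between -0.012 and 0.012 m and z of tin_blue_hook in the frame of at_blue between -0.008 and 0.008 m and x of tin_yellow_hook in the frame of at_yellow between -0.01 and 0.01 m and y of tin_yellow_hook in the frame of at_yellow between -0.012 and 0.012 m and z of tin_yellow_hook in the frame of at_yellow between -0.008 and 0.008 m and linear speed of each of tin_red, tin_blue, tin_yellow, mallet below 0.03 m/s and value of joint stop_pin above 0.013 m and horizontal distance between mallet and mallet_pad below 0.025 m and angle between mallet's own z axis and vertical below 0.1 rad and height (world z) of mallet below 0.01 m); the robot touches nothing.
It fails at once if the stop pin is touched by the robot itself (contact force between any of the fingers, the arm and stop_pin above 1 N).
It fails at once if a bystander (bowl, spoon, jar, cup) is moved more than 30 mm (distance of any of bowl_a, bowl_b, bowl_c, spoon, bean_jar, rinse_cup from where it was at the start of the episode above 0.03 m).
Of tin_red, tin_blue, tin_yellow only 2 to 3 are there at a start; the rules pass over those that are not, and their reading is None.
At some moment in a run one of tin_red, tin_blue, tin_yellow may be knocked a few centimetres aside while the robot is not near it.
It also fails if it takes over 210 s, if anything falls off the work surface, if the arm or the gripper's body presses on something with over 40 N, if the wrist force passes 120 N, or if a joint passes its speed limit or range.

## Working session

There is one attempt and no reset: what is moved stays moved. The work goes in short steps, Python scripts to look and compute and a tool call to move; the robot and the scene stay as the last step left them, time stands still between calls to the robot, and variables do not carry over. Pictures are saved under pics/ and viewed, at most 16 in all, crops included, and the job is handed in when it is done.

Besides the shell and the picture viewer there is one more tool, called as name([rows], argument=value, ...), one row to a line, values as JSON. play_rows: Moves the arm, as the interface text tells. Its arguments: {"type":"object","properties":{"increments":{"type":"array","items":{"type":"array"}},"force":{"type":"number"}},"required":["increments"]}

```bash
mkdir -p pics
cat > h.py <<'E'
from bench import *
import numpy as np, cv2
def w(pic,p):
    return (np.array(pic["world_from_camera"])@np.r_[p,1])[:3]
def save(pic,n): cv2.imwrite(f"pics/{n}.png",cv2.cvtColor(pic["color"],cv2.COLOR_RGB2BGR))
def px(pic,pw):
    c=np.linalg.inv(np.array(pic["world_from_camera"]))@np.r_[pw,1]
    s=c[:2]/c[2]; s=s*(1+pic["k1"]*(s@s)); K=np.array(pic["intrinsics"])
    return (K[:2,:2]@s+K[:2,2])
def look(pic,qs):
    for q in qs:
        for d in pinpoint(q,pic)[:4]:
            if d["p"]>.2: print(q,round(d["p"],2),w(pic,d["xyz"]).round(),px(pic,w(pic,d["xyz"])).round())
E
python3 - <<'E'
from h import *
a=snapshot("scene");b=snapshot("side")
save(a,"a");save(b,"b")
cv2.imwrite("pics/ab.png",cv2.resize(np.hstack([cv2.imread("pics/a.png"),cv2.imread("pics/b.png")]),(800,300)))
qs="tin_red_hook tin_blue_hook tin_yellow_hook at_red at_blue at_yellow rail_load pin_top mallet mallet_grip mallet_pad bowl_a spoon bean_jar rinse_cup".split()
for p in (a,b):
    print("---");look(p,qs)
print(sense())
E
```

```text
---
tin_red_hook 0.81 [465. -98. 109.] [219. 211.]
tin_red_hook 0.66 [ 322. -195.  112.] [170. 185.]
tin_blue_hook 0.56 [ 483. -291.  109.] [152. 237.]
tin_yellow_hook 0.67 [482.  65. 107.] [275. 199.]
at_red 0.39 [640.  26. 184.] [289. 226.]
at_red 0.22 [ 464. -106.   -2.] [218. 236.]
at_blue 0.4 [661. -39. 236.] [269. 227.]
at_blue 0.39 [644.  97. 184.] [315. 220.]
rail_load 0.76 [ 647. -108.  186.] [240. 245.]
pin_top 0.73 [481.  63. 110.] [274. 198.]
pin_top 0.4 [659. -37. 235.] [269. 227.]
mallet 0.72 [478. 286.   3.] [339. 200.]
mallet 0.58 [644.  22. 187.] [288. 227.]
mallet 0.28 [ 430. -304.  104.] [142. 225.]
mallet_grip 0.62 [428. 282.  46.] [331. 180.]
mallet_pad 0.49 [472. 282.  -0.] [336. 200.]
bowl_a 0.95 [393. 151.  -5.] [287. 196.]
bowl_a 0.77 [484. 424.  -1.] [377. 190.]
bowl_a 0.6 [ 467. -402.   -1.] [117. 269.]
spoon 0.71 [383. -13.   4.] [237. 206.]
spoon 0.38 [661. -38. 236.] [269. 227.]
bean_jar 0.83 [623. 394.   2.] [394. 224.]
bean_jar 0.47 [637. 174. 185.] [340. 208.]
bean_jar 0.37 [385. -13.   3.] [238. 207.]
rinse_cup 0.83 [ 584. -367.    2.] [139. 300.]
ri
[... 1369 characters left out ...]
251. 137.]
{'time': 1.6, 'joint_pos': array([-6.91208513e+01,  7.46999924e+00,  8.52662259e+01,  7.95606911e-05,
        8.72608553e+01, -4.89280794e+00]), 'qd': array([ 0.05366424, -0.00445128,  0.01046667, -0.00523143, -0.01065917,
       -0.01875122]), 'joint_efforts': array([ 3.58765101e-05, -5.69306982e+01, -5.00847280e+01, -2.15343453e-04,
        1.10804613e-03,  2.14198127e-05]), 'tool_pos': array([ 260.90472411, -540.32770144,  231.31950312]), 'tcp_rot': array([1.79997084e+02, 1.69831925e-04, 2.57719529e+01]), 'ft_force': array([-0.51056319, -0.24809246,  0.37081937]), 'wrist_torque': array([-0.01103299,  0.01528284,  0.00513031]), 'grip_force': 0.0, 'finger_gap': 85.17315214401368}
```

View pics/a.png

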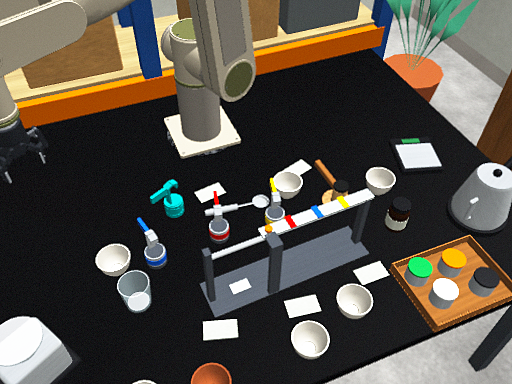

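View pics/b.png

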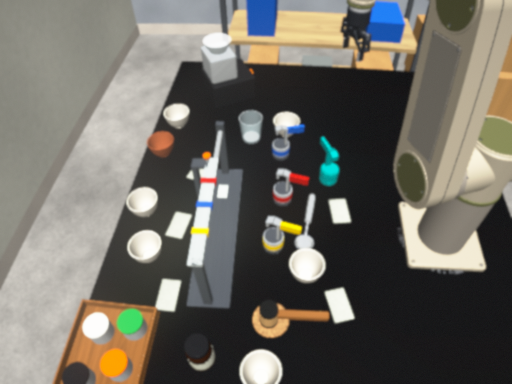

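The scene shows the red tin at (219,230), blue at (155,255) and yellow at (275,215), so all three are present. The turquoise look-alike is at (173,205). The rail marks run red (290,221), blue (317,211), yellow (343,202), and the mallet is at (340,190). Next I'll measure the tab directions.

Run:
```python
from h import *
a=snapshot("scene");b=snapshot("side")
for p in (a,b):
    print("---");look(p,"tin_red_tab tin_blue_tab tin_yellow_tab tin_red tin_blue tin_yellow".split())
wr=snapshot("wrist");T=np.array(wr["world_from_camera"]);print(T.round(2),sense()["tool_pos"], wr["intrinsics"],wr["k1"])
i=cv2.resize(cv2.imread("pics/a.png")[160:280,110:310],(800,480),interpolation=2);cv2.imwrite("pics/c.png",i)
```

```text
---
tin_red_tab 0.87 [ 342. -244.  106.] [155. 196.]
tin_red_tab 0.8 [414. -88. 109.] [216. 197.]
tin_blue_tab 0.9 [ 427. -304.  104.] [142. 225.]
tin_yellow_tab 0.89 [430.  81. 105.] [273. 185.]
tin_yellow_tab 0.33 [383. -12.   5.] [238. 206.]
tin_red 0.95 [ 328. -198.   -0.] [174. 212.]
tin_red 0.88 [ 465. -103.   -4.] [219. 236.]
tin_blue 0.83 [ 480. -294.    0.] [156. 260.]
tin_blue 0.3 [426. 281.  47.] [331. 180.]
tin_yellow 0.8 [486.  64.  -5.] [274. 225.]
---
tin_red_tab 0.98 [ 344. -243.  104.] [324. 144.]
tin_red_tab 0.66 [408. -91. 110.] [303. 179.]
tin_red_tab 0.32 [ 586. -369.   -1.] [251. 138.]
tin_blue_tab 0.92 [ 432. -303.  107.] [296. 129.]
tin_yellow_tab 0.85 [428.  81. 106.] [293. 230.]
tin_red 0.89 [ 324. -194.    4.] [327. 178.]
tin_red 0.68 [ 466. -102.   -1.] [281. 199.]
tin_blue 0.56 [ 482. -296.   -0.] [280. 154.]
tin_blue 0.34 [388. 151.  -1.] [305. 275.]
tin_yellow 0.8 [479.  67.   3.] [273. 245.]
tin_yellow 0.33 [ 645. -111.  188.] [218. 149.]
tin_yellow 0.23 [ 462. -104.  116.] [284. 173.]
[[ 4.4000e-01 -8.5000e-01 -2.9000e-01  3.3520e+02]
 [-9.0000e-01 -4.1000e-01 -1.4000e-01 -5.0472e+02]
 [-0.0000e+00  3.2000e-01 -9.5000e-01  3.7479e+02]
 [ 0.0000e+00  0.0000e+00  0.0000e+00  1.0000e+00]] [ 260.89114032 -540.30983814  231.28717951] [[285.65456113   0.         255.51833695]
 [  0.         285.65456113 190.58677411]
 [  0.           0.           1.        ]] -0.0056867923953720515
```

View pics/c.png

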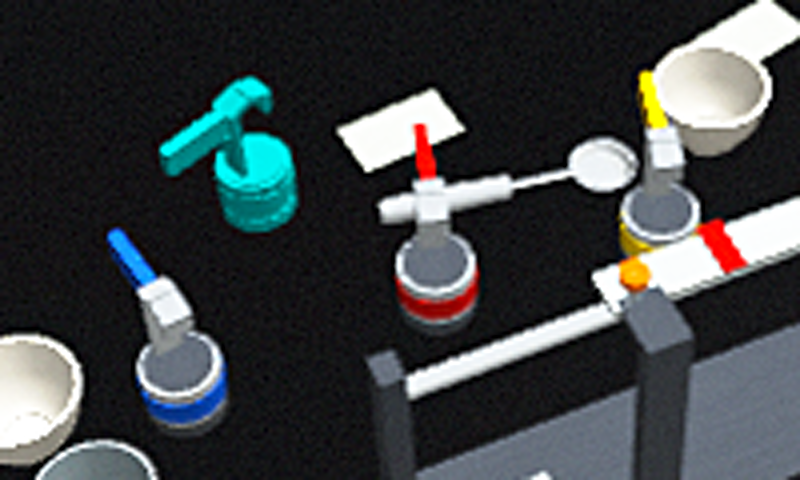

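Red, blue and yellow all match the description; the turquoise one is excluded. I'll start with yellow, whose mark is farthest along the rail.

play_rows([
  [1,[24.8,-28.6,1.8],0],
  [1,[24.8,-28.6,1.8],0],
  [1,[24.8,-28.6,1.8],0],
  [1,[24.8,-28.6,1.8],0],
  [1,[24.8,-28.6,1.8],0],
  [1,[24.8,-28.6,1.8],0],
  [1,[24.8,-28.6,1.8],0],
  [1,[24.8,-28.6,1.8],0],
  [1,[24.8,-28.6,1.8],0],
  [1,[24.8,-28.6,1.8],0],
  [1,[24.8,-28.6,1.8],0],
  [1,[24.8,-28.6,1.8],0],
])

```text
time: 3.35
tool_pos: [379.8, -100.2, 210.0]
tcp_rot: [179.9, -0.0, 25.7]
ft_force: [1.2, -0.2, -0.0]
finger_gap: 85.7
grip_force: 0.0
```

play_rows([
  [1,[24.8,-28.6,1.8],0],
  [1,[24.8,-28.6,1.8],0],
  [1,[24.8,-28.6,1.8],0],
  [1,[24.8,-28.6,1.8],0],
  [1,[24.8,-28.6,1.8],0],
  [1,[0,0,0],0.119],
  [1,[0,0,0],0.119],
  [1,[0,0,0],0.119],
  [1,[0,0,0],0.119],
  [1,[0,0,0],0.119],
  [1,[0,0,0],0.119],
  [1,[0,0,0],0],
])

```text
time: 4.35
tool_pos: [429.2, 80.9, 200.8]
tcp_rot: [-180.0, -0.0, -15.5]
ft_force: [-0.1, 0.4, 0.1]
finger_gap: 85.6
grip_force: 0.0
```

```bash
cat >> h.py <<'E'
def blob(pic,hue,z=107):
    """colour mask of tab -> world points on plane z; returns axis fit"""
    hsv=cv2.cvtColor(pic["color"],cv2.COLOR_RGB2HSV); lo,hi={"y":((22,140,90),(34,255,255)),"b":((100,140,70),(122,255,255)),"r":((172,150,70),(179,255,255))}[hue]
    m=cv2.inRange(hsv,lo,hi)
    if hue=="r": m|=cv2.inRange(hsv,(0,150,70),(6,255,255))
    return m
def ray(pic,uv,z):
    K=np.array(pic["intrinsics"]);T=np.array(pic["world_from_camera"])
    d=np.linalg.inv(K)@np.array([uv[0],uv[1],1.]);s=d[:2].copy();o=s.copy()
    for _ in range(5): s=o/(1+pic["k1"]*(s@s))
    v=T[:3,:3]@np.r_[s,1]; return T[:3,3]+v*(z-T[2,3])/v[2]
def wristlook(c,n):
    p=snapshot("wrist");save(p,n);s=sense();print(s["tool_pos"].round(1),s["tcp_rot"].round(1))
    full={"y":"yellow","b":"blue","r":"red"}[c]
    look(p,[f"tin_{full}_{e}" for e in ("tab","hook")])
    for d in regions_of(f"tin_{full}_tab",p)[:2]: print("reg",d["p"],d["mask"].sum())
    m=blob(p,c); k,l,st,ce=cv2.connectedComponentsWithStats(m)
    for j in np.argsort(-st[1:,4])[:2]+1:
        ys,xs=np.nonzero(l==j); W=np.array([ray(p,(x,y),119)[:2] for x,y in zip(xs,ys)])
        (cx,cy),(w_,h_),an=cv2.minAreaRect(W.astype(np.float32))
        print(c,st[j],"top-plane centre",round(cx),round(cy),"size",round(w_),round(h_),"ang",round(an,1))
E
python3 -c "
from h import *
wristlook('y','w1')"
```

```text
[429.2  80.8 200.8] [-180.   -0.  -15.]
tin_yellow_tab 0.9 [432.  80. 109.] [256. 191.]
tin_yellow_hook 0.77 [480.  69. 107.] [253. 134.]
reg 0.91 3374
reg 0.7 5234
y [250 158  16  63 814] top-plane centre 436 78 size 11 55 ang 76.4
y [247  95  17   3  26] top-plane centre 508 60 size 12 1 ang 74.6
```

View pics/w1.png

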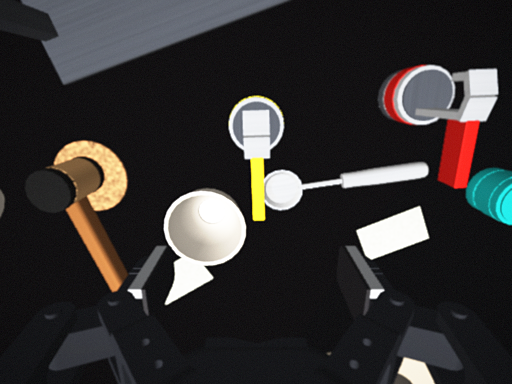

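Wrist view: the yellow tab runs (257,160) to (259,220) between the finger lines, beside the spoon bowl at (283,190). Descend and grip.

play_rows([
  [1,[0,1.5,22.5],-0.025],
  [1,[0,0,22.5],0],
  [1,[0,0,22.5],0],
  [1,[0,0,22.5],0],
  [1,[0,0,22.5],0],
  [-1,[0,0,0],0],
  [-1,[0,0,0],0],
  [-1,[0,0,0],0],
  [-1,[0,0,0],0],
  [-1,[0,0,0],0],
  [-1,[0,0,0],0],
  [-1,[0,0,0],0],
], force=80)

```text
time: 5.55
tool_pos: [429.6, 79.3, 89.5]
tcp_rot: [-180.0, -0.1, -13.7]
ft_force: [-1.7, -1.4, 6.7]
finger_gap: 8.5
grip_force: 78.8
```

play_rows([
  [-1,[0,0,-28],0],
  [-1,[0,0,-28],-0.087],
  [-1,[0,0,-28],-0.087],
  [-1,[0,0,-28],-0.086],
  [-1,[14.3,23.8,0],0],
  [-1,[14.3,23.8,0],0],
  [-1,[14.3,23.8,0],0],
  [-1,[14.3,23.8,0],0],
  [-1,[14.3,23.8,0],0],
  [-1,[14.3,23.8,0],0],
  [-1,[14.3,23.8,0],0],
  [-1,[14.3,23.8,0],0],
])

```text
time: 6.55
tool_pos: [547.4, -109.8, 199.9]
tcp_rot: [-180.0, 0.0, 1.2]
ft_force: [0.4, -0.0, -0.9]
finger_gap: 8.6
grip_force: 78.5
```

play_rows([
  [-1,[0,0,0],0],
  [-1,[0,0,0],0],
])

```text
time: 6.72
tool_pos: [547.1, -109.7, 199.6]
tcp_rot: [-180.0, 0.1, 1.1]
ft_force: [0.1, 0.3, -2.4]
finger_gap: 8.9
grip_force: 78.6
```

Run:
```python
from h import *
p=snapshot("wrist");save(p,"w2");s=sense();print(s["tool_pos"].round(1),s["tcp_rot"].round(1),s["ft_force"].round(1))
look(p,"rail_load pin_top at_red at_blue at_yellow tin_yellow_hook tin_yellow_tab tin_yellow".split())
b=snapshot("side");save(b,"b2");look(b,["tin_yellow_hook","tin_yellow_tab","tin_yellow"])
```

```text
[ 546.7 -108.8  199.6] [-1.8e+02  1.0e-01  1.1e+00] [-0.6  0.2 -2.8]
rail_load 0.89 [ 651. -111.  184.] [263.  50.]
pin_top 0.55 [ 550. -111.  217.] [257. 260.]
tin_yellow_hook 0.81 [ 597. -108.  217.] [255. 170.]
tin_yellow_tab 0.72 [ 466. -100.    1.] [247. 226.]
tin_yellow_tab 0.62 [389. 150.   1.] [ 69. 272.]
tin_yellow_tab 0.56 [ 551. -113.  217.] [261. 260.]
tin_yellow 0.89 [ 598. -106.  113.] [253. 136.]
tin_yellow 0.34 [ 587. -368.   -4.] [470. 136.]
tin_yellow_hook 0.63 [ 598. -106.  222.] [234. 143.]
tin_yellow_hook 0.34 [ 483. -293.    0.] [279. 154.]
tin_yellow_tab 0.73 [ 548. -106.  219.] [253. 144.]
tin_yellow_tab 0.54 [423. 282.  46.] [291. 314.]
tin_yellow 0.55 [ 599. -108.  111.] [236. 170.]
```

View pics/w2.png

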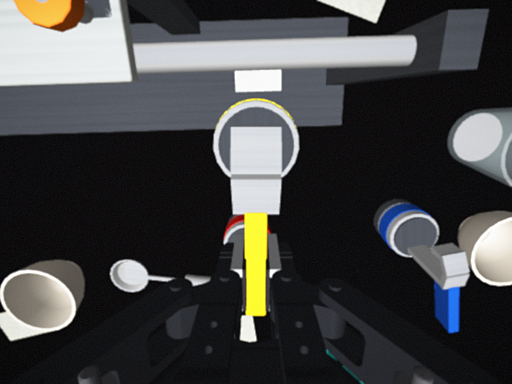

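The yellow tin hangs upright in the grip, hook at (257,150). The rail lies at row ~52, from (135,55) to (415,50); the keeper's end is at column 133.

Run:
```python
from h import *
p=snapshot("wrist")
g=cv2.cvtColor(p["color"],cv2.COLOR_RGB2GRAY).astype(float)
for c in (150,190,230,300,350,400):
    col=np.gradient(g[20:90,c]); col[35+15:]=col[50:] ; a=20+np.argmax(col[5:35])+5; b=20+30+np.argmin(col[30:60])
    print(c,a,b,ray(p,(c,(a+b)/2),186).round(1),(ray(p,(c,a),185)-ray(p,(c,b),185)).round(1)[0])
for uv in [(133,20),(133,75)]: print(ray(p,uv,213).round(1))
print(ray(p,(50,8),235).round(1))
```

```text
150 43 72 [646.4 -52.9 186. ] 13.5
190 42 71 [647.2 -73.1 186. ] 13.5
230 41 70 [648.1 -93.3 186. ] 13.4
300 39 68 [ 649.8 -128.5  186. ] 13.3
350 37 67 [ 651.1 -153.5  186. ] 13.7
400 36 66 [ 652.1 -178.5  186. ] 13.7
[657.2 -56.5 213. ]
[636.5 -54.2 213. ]
[655.6 -37.7 235. ]
```

play_rows([
  [-1,[10,0,0],-0.017],
  [-1,[10,0,0],0],
  [-1,[10,0,0],0],
  [-1,[10,0,0],0],
  [-1,[10,0,0],0],
  [-1,[0,0,0],0],
  [-1,[0,0,10],0],
  [-1,[0,0,10],0],
  [-1,[0,0,10],0],
  [-1,[0,0,4],0],
  [-1,[0,0,0],0],
])

```text
time: 8.33
tool_pos: [596.1, -106.7, 164.7]
tcp_rot: [-180.0, 0.1, 2.2]
ft_force: [0.2, 0.0, -1.1]
finger_gap: 8.5
grip_force: 78.8
```

Run:
```python
from h import *
p=snapshot("wrist");save(p,"w3");s=sense();print(s["tool_pos"].round(1),s["tcp_rot"].round(1),s["ft_force"].round(1))
```

```text
[ 596.4 -106.8  165.3] [-1.8e+02  1.0e-01  2.2e+00] [ 0.   0.  -2.1]
```

View pics/w3.png

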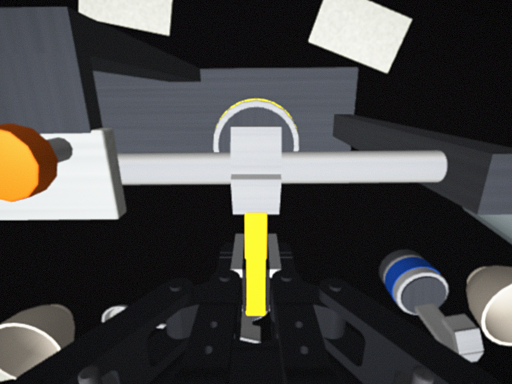

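The hook is over the rail at (256,165), and the rail is parallel to the tool. Now slide under the keeper.

play_rows([
  [-1,[0,-10,0],-0.006],
  [-1,[0,-13,0],0],
  [-1,[0,-13,0],0],
  [-1,[0,-13,0],0],
  [-1,[0,-13,0],0],
  [-1,[0,-13,0],0],
])

```text
time: 8.88
tool_pos: [593.7, -30.0, 166.3]
tcp_rot: [-180.0, -0.0, 2.6]
ft_force: [1.1, 0.5, -2.5]
finger_gap: 8.6
grip_force: 78.6
```

play_rows([
  [-1,[0,-17,0],0],
  [-1,[0,-17,0],0],
  [-1,[0,-17,0],0],
  [-1,[0,-17,0],0],
  [-1,[0,-17,0],0],
  [-1,[0,-17,0],0],
  [-1,[0,-17,0],0],
  [-1,[0,-17,0],0],
])

```text
time: 9.55
tool_pos: [587.5, 105.9, 166.3]
tcp_rot: [-180.0, -0.0, 2.5]
ft_force: [1.0, -0.1, -1.6]
finger_gap: 8.8
grip_force: 78.6
```

Run:
```python
from h import *
p=snapshot("wrist");save(p,"w4");s=sense();print(s["tool_pos"].round(1),s["tcp_rot"].round(1),s["ft_force"].round(1))
```

```text
[587.2 109.  166.3] [-179.9   -0.     2.6] [-0.8  0.9 -2.1]
```

View pics/w4.png

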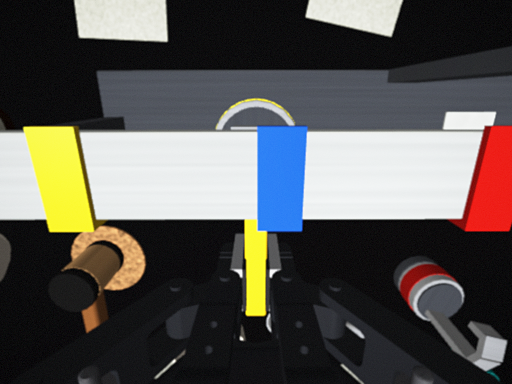

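The blue saddle is at (283,178), yellow at (60,178) and red at (490,178), all on a clean strip. Compute the mark centres.

Run:
```python
from h import *
p=snapshot("wrist");s=sense();print(s["tool_pos"].round(1))
for c in "yb":
    m=blob(p,c); m[:140]=0;m[205:]=0
    ys,xs=np.nonzero(m); print(c,len(xs),ray(p,(np.median(xs),np.median(ys)),216).round(1),px(p,[0,0,0])[0]>0)
    for z in (216,):
        for r in (150,190):
            x=np.nonzero(m[r])[0]; print(r,x.min(),x.max(),ray(p,(x.min(),r),z).round(1),ray(p,(x.max(),r),z).round(1))
ys,xs=np.nonzero(blob(p,"y")[225:310,235:280]); print("tab",ray(p,(235+np.median(xs),225+np.median(ys)),178+7).round(1))
```

```text
[587.3 107.4 166.2]
y 3163 [642.2 175.  216. ] True
150 40 88 [649.  183.6 216. ] [649.7 167.5 216. ]
190 49 96 [635.  183.1 216. ] [635.7 166.7 216. ]
b 3035 [645.7 100.  216. ] True
150 267 314 [652.5 108.2 216. ] [653.2  92.7 216. ]
190 267 311 [638.6 107.4 216. ] [639.3  92.2 216. ]
tab [588.2 109.3 185. ]
```

play_rows([
  [-1,[0,-13,0],0],
  [-1,[0,-13,0],0],
  [-1,[0,-13,0],0],
  [-1,[0,-13,0],0],
  [-1,[0,-13,0],0],
  [-1,[0,0,0],0],
  [-1,[0,0,1.2],0],
  [-1,[0,0,1],0],
  [-1,[0,0,0],0],
])

```text
time: 10.4
tool_pos: [585.1, 168.9, 164.2]
tcp_rot: [-180.0, -0.0, 2.5]
ft_force: [-1.3, 2.1, -0.2]
finger_gap: 8.8
grip_force: 79.2
```

play_rows([
  [-0.85,[0,0,0],0],
  [-0.75,[0,0,0],0],
  [-0.6,[0,0,0],0],
  [-0.4,[0,0,0],0],
  [-0.3,[0,0,0],0],
  [-0.3,[0,0,0],0],
  [-0.3,[-3,0,-20],0],
  [-0.3,[-3,0,-25],0],
  [-0.3,[-5,0,-25],0],
  [-0.3,[-5,0,-25],0],
])

```text
time: 11.23
tool_pos: [568.7, 168.0, 259.8]
tcp_rot: [180.0, 0.0, 2.5]
ft_force: [-0.4, -0.1, -0.4]
finger_gap: 30.1
grip_force: 0.0
```

Run:
```python
from h import *
s=sense();print(s["tool_pos"].round(1),s["tcp_rot"].round(1),s["ft_force"].round(1),s["finger_gap"])
a=snapshot("scene");b=snapshot("side");save(a,"a3");save(b,"b3");wr=snapshot("wrist");save(wr,"w5")
for p in (a,b,wr): print('--');look(p,"tin_yellow_hook tin_yellow_tab tin_blue tin_blue_tab tin_red tin_red_tab".split())
cv2.imwrite("pics/d.png",np.hstack([cv2.resize(cv2.imread("pics/w5.png"),(400,300)),cv2.resize(cv2.imread("pics/a3.png")[130:310,120:400],(400,300))]))
```

```text
[568.7 168.  259.8] [180.    0.    2.5] [-0.4 -0.1 -0.4] 30.053211478927835
--
tin_yellow_hook 0.83 [636. 168. 183.] [338. 209.]
tin_yellow_tab 0.85 [587. 169. 181.] [329. 196.]
tin_blue 0.82 [ 480. -296.   -5.] [156. 262.]
tin_blue 0.6 [591. 171. 184.] [331. 197.]
tin_blue_tab 0.95 [ 426. -305.  105.] [141. 224.]
tin_red 0.73 [ 327. -196.   -1.] [174. 212.]
tin_red_tab 0.77 [ 339. -245.  107.] [155. 195.]
--
tin_yellow_tab 0.96 [582. 167. 185.] [226. 237.]
tin_blue 0.67 [ 480. -293.   -1.] [280. 154.]
tin_blue_tab 0.86 [ 431. -303.  108.] [297. 129.]
tin_red 0.85 [ 324. -195.   -1.] [327. 179.]
tin_red 0.7 [466. -99.   2.] [281. 199.]
tin_red 0.25 [623. 394.   0.] [202. 359.]
tin_red_tab 0.96 [409. -91. 108.] [302. 179.]
tin_red_tab 0.58 [ 343. -242.  107.] [325. 144.]
tin_red_tab 0.5 [481. 421.   1.] [261. 377.]
--
tin_yellow_tab 0.62 [589. 167. 184.] [259. 179.]
tin_blue_tab 0.22 [622. 390.  -2.] [ 99. 113.]
tin_red 0.83 [ 320. -188.   -1.] [454. 308.]
tin_red 0.64 [466. -98.   3.] [423. 231.]
tin_red_tab 0.91 [413. -89. 103.] [450. 302.]
tin_red_tab 0.66 [471. 284.   4.] [178. 218.]
```

View pics/d.png

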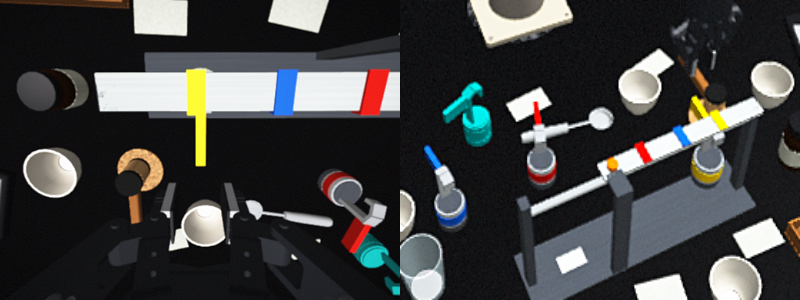

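The yellow tin hangs with its tab at (200,140) in the left half, and its saddle is at (196,92). It looks slightly toward -y, so I'll quantify it.

Run:
```python
from h import *
p=snapshot("wrist")
m=blob(p,"y")
k,l,st,ce=cv2.connectedComponentsWithStats(m);print(st[1:][st[1:,4]>100])
for r in list(range(95,140,10))+list(range(160,208,8)):
    x=np.nonzero(m[r])[0]
    x=x[(x>200)&(x<300)]
    if len(x): z=216 if r<145 else 193; print(r,x.min(),x.max(),ray(p,(x.mean(),r),z).round(1))
```

```text
[[ 237   84   27  129 2464]]
95 238 262 [651.3 175.4 216. ]
105 238 261 [645.3 175.5 216. ]
115 238 261 [639.3 175.2 216. ]
125 238 261 [633.1 175.  216. ]
135 239 261 [626.8 174.4 216. ]
160 249 263 [605.4 169.6 193. ]
168 249 263 [599.3 169.3 193. ]
176 249 263 [593.1 169.  193. ]
184 249 263 [586.7 168.7 193. ]
192 249 263 [580.2 168.5 193. ]
200 249 262 [573.6 168.5 193. ]
```

Yellow is about -4 mm off along the rail, within tolerance, and the tin is hanging freely. Next is blue.

play_rows([
  [0.3,[-12.3,35.8,0],0],
  [0.3,[-12.3,35.8,5],0],
  [0.3,[-12.3,35.8,5],0],
  [0.3,[-12.3,35.8,5],0],
  [0.3,[-12.3,35.8,5],0],
  [0.3,[-12.3,35.8,5],0],
  [0.3,[-12.3,35.8,5],0],
  [0.3,[-12.3,35.8,5],0],
  [0.3,[-12.3,35.8,5],0],
  [0.3,[-12.3,35.8,5],0],
  [0.3,[-12.3,35.8,5],0],
  [0.3,[-12.3,35.8,5],0],
])

```text
time: 13.33
tool_pos: [439.6, -269.2, 204.1]
tcp_rot: [180.0, -0.0, 2.5]
ft_force: [0.5, -0.4, -0.3]
finger_gap: 55.6
grip_force: 0.0
```

play_rows([
  [0.3,[-12.3,35.8,5],0],
  [0.3,[0,0,0],-0.074],
  [0.3,[0,0,0],-0.074],
  [0.3,[0,0,0],0],
  [0.3,[0,0,0],0],
])

```text
time: 13.75
tool_pos: [429.7, -303.9, 199.1]
tcp_rot: [180.0, -0.0, 10.8]
ft_force: [-0.6, 0.0, -0.0]
finger_gap: 55.6
grip_force: 0.0
```

```bash
python3 -c "
from h import *
wristlook('b','w6')"
```

```text
[ 429.8 -303.6  199.1] [180.   -0.   10.9]
tin_blue_tab 0.69 [ 430. -307.  109.] [259. 195.]
tin_blue_tab 0.23 [413. -90. 106.] [  5. 167.]
tin_blue_hook 0.89 [ 479. -291.  110.] [252. 136.]
reg 0.91 3410
b [248 160  16  63 856] top-plane centre 436 -303 size 55 11 ang 13.6
b [230  96  47  14  69] top-plane centre 505 -287 size 9 35 ang 12.1
```

play_rows([
  [0.3,[0,1,22],-0.047],
  [0.3,[0,0,22],0],
  [0.3,[0,0,22],0],
  [0.3,[0,0,22],0],
  [0.3,[0,0,22],0],
  [-1,[0,0,0],0],
  [-1,[0,0,0],0],
  [-1,[0,0,0],0],
  [-1,[0,0,0],0],
  [-1,[0,0,0],0],
  [-1,[0,0,0],0],
  [-1,[0,0,0],0],
], force=80)

```text
time: 14.95
tool_pos: [430.9, -305.7, 91.0]
tcp_rot: [179.9, -0.1, 13.7]
ft_force: [-0.6, 0.5, 6.3]
finger_gap: 8.7
grip_force: 81.8
```

play_rows([
  [-1,[0,0,-27.5],0],
  [-1,[0,0,-27.5],0.065],
  [-1,[0,0,-27.5],0.065],
  [-1,[0,0,-27.5],0.065],
  [-1,[15.5,-23.7,0],0],
  [-1,[15.5,-23.7,0],0],
  [-1,[15.5,-23.7,0],0],
  [-1,[15.5,-23.7,0],0],
  [-1,[15.5,-23.7,0],0],
  [-1,[15.5,-23.7,0],0],
  [-1,[15.5,-23.7,0],0],
  [-1,[15.5,-23.7,0],0],
])

```text
time: 15.95
tool_pos: [545.9, -108.6, 199.1]
tcp_rot: [180.0, 0.0, 2.5]
ft_force: [0.6, 0.2, -2.6]
finger_gap: 8.6
grip_force: 80.4
```

play_rows([
  [-1,[0,0,0],0],
  [-1,[0,0,0],0],
  [-1,[0,0,0],0],
])

```text
time: 16.2
tool_pos: [545.2, -110.1, 198.9]
tcp_rot: [180.0, 0.0, 2.5]
ft_force: [0.0, -0.2, -2.6]
finger_gap: 8.5
grip_force: 80.4
```

Run:
```python
from h import *
p=snapshot("wrist");save(p,"w7");s=sense();print(s["tool_pos"].round(1),s["tcp_rot"].round(1),s["ft_force"].round(1))
look(p,["rail_load","tin_blue_hook","tin_blue_tab","tin_blue"])
b=snapshot("side");look(b,["tin_blue_hook","tin_blue_tab","tin_blue","tin_red","tin_red_tab"])
```

```text
[ 545.1 -110.5  198.9] [180.    0.    2.5] [ 0.6 -0.1 -2.8]
rail_load 0.76 [ 646. -112.  183.] [269.  58.]
tin_blue_hook 0.71 [ 595. -109.  221.] [258. 173.]
tin_blue_tab 0.9 [ 544. -113.  218.] [260. 270.]
tin_blue 0.57 [ 597. -111.  106.] [259. 135.]
tin_blue_hook 0.87 [ 597. -107.  220.] [234. 143.]
tin_blue_hook 0.28 [478. 286.   5.] [267. 320.]
tin_blue 0.63 [ 598. -108.  107.] [237. 171.]
tin_blue 0.55 [636.  95. 185.] [209. 210.]
tin_red 0.92 [ 321. -193.    2.] [328. 179.]
tin_red 0.82 [ 467. -102.    2.] [281. 198.]
tin_red 0.49 [478. 282.   7.] [267. 318.]
tin_red 0.27 [638. 174. 184.] [202. 238.]
tin_red_tab 0.81 [ 345. -242.  107.] [324. 144.]
tin_red_tab 0.67 [407. -90. 106.] [303. 180.]
```

View pics/w7.png

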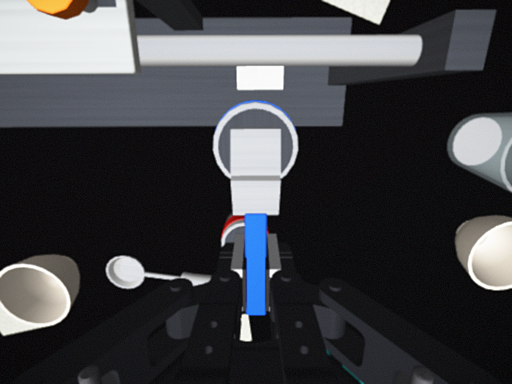

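Same geometry as before: the hook is at (257,150) and clear of the rail. Insert and slide.

play_rows([
  [-1,[10.4,0,0],0],
  [-1,[10.4,0,0],0],
  [-1,[10.4,0,0],0],
  [-1,[10.4,0,0],0],
  [-1,[10.4,0,0],0],
  [-1,[0,0,0],0],
  [-1,[0,0,10],0],
  [-1,[0,0,10],0],
  [-1,[0,0,9],0],
  [-1,[0,0,2.5],0],
  [-1,[0,0,0],0],
])

```text
time: 17.67
tool_pos: [596.6, -107.5, 166.3]
tcp_rot: [-180.0, 0.1, 2.5]
ft_force: [-0.5, 0.1, -2.5]
finger_gap: 8.6
grip_force: 80.6
```

play_rows([
  [-1,[0,-10,0],0],
  [-1,[0,-14,0],0],
  [-1,[0,-17,0],0],
  [-1,[0,-17,0],0],
  [-1,[0,-17,0],0],
  [-1,[0,-17,0],0],
])

```text
time: 18.17
tool_pos: [593.1, -13.5, 167.8]
tcp_rot: [-180.0, -0.0, 2.5]
ft_force: [-0.5, 0.9, -2.1]
finger_gap: 8.8
grip_force: 80.4
```

play_rows([
  [-1,[0,-17,0],0],
  [-1,[0,-17,0],0],
  [-1,[0,-17,0],0],
  [-1,[0,-17,0],0],
  [-1,[0,-17,0],0],
  [-1,[0,-17,0],0],
  [-1,[0,-12,0],0],
  [-1,[0,0,0],0],
  [-1,[0,0,0],0],
])

```text
time: 18.92
tool_pos: [588.1, 99.3, 167.6]
tcp_rot: [180.0, 0.0, 2.6]
ft_force: [-0.7, -0.5, -1.8]
finger_gap: 8.4
grip_force: 80.4
```

```bash
cat >> h.py <<'E'
def railcheck(p,c,zt,tx=None):
    """saddle centre vs tab line at saddle x"""
    m=blob(p,c); s=sense(); print(s["tool_pos"].round(1),s["tcp_rot"].round(1),s["ft_force"].round(1))
    k,l,st,ce=cv2.connectedComponentsWithStats(m)
    for j in range(1,k):
        if st[j,4]<150: continue
        print(st[j])
        for r in range(st[j,1]+4,st[j,1]+st[j,3]-3,max(6,st[j,3]//10)):
            x=np.nonzero(l[r]==j)[0]; print(r,x.min(),x.max(),"saddle",ray(p,(x.mean(),r),216)[:2].round(1),"tab",ray(p,(x.mean(),r),zt)[:2].round(1))
E
python3 - <<'E'
from h import *
p=snapshot("wrist");save(p,"w8");railcheck(p,"b",194)
E
```

```text
[588.2  98.6 167.6] [180.   -0.    2.6] [ 0.3  0.1 -1.7]
[ 237  126   50  190 6584]
130 237 286 saddle [659.6 100.8] tab [657.1 100.2]
149 238 284 saddle [653.4 100.6] tab [649.4 100. ]
168 239 284 saddle [646.9 100.1] tab [641.4  99.4]
187 239 283 saddle [640.   99.9] tab [633.   99.1]
206 240 283 saddle [632.9  99.3] tab [624.2  98.5]
225 239 283 saddle [625.4  99.1] tab [615.   98.2]
244 244 266 saddle [617.5 101. ] tab [605.3 100.5]
263 246 265 saddle [609.3 100.4] tab [595.2  99.8]
282 246 265 saddle [600.7 100. ] tab [584.6  99.3]
301 246 265 saddle [591.7  99.6] tab [573.4  98.7]
```

play_rows([
  [-1,[0,2,0],0],
  [-1,[0,0,0],0],
  [-1,[0,0,1.2],0],
  [-1,[0,0,1],0],
  [-1,[0,0,0],0],
  [-0.85,[0,0,0],0],
  [-0.75,[0,0,0],0],
  [-0.6,[0,0,0],0],
  [-0.4,[0,0,0],0],
  [-0.3,[0,0,0],0],
  [-0.3,[0,0,0],0],
  [-0.3,[0,0,0],0],
])

```text
time: 19.97
tool_pos: [588.5, 96.2, 165.4]
tcp_rot: [-180.0, -0.0, 2.5]
ft_force: [0.4, -0.2, 0.7]
finger_gap: 30.0
grip_force: 0.0
```

play_rows([
  [-0.3,[-3,0,-20],0],
  [-0.3,[-3,0,-25],0],
  [-0.3,[-5,0,-25],0],
  [-0.3,[-5,0,-25],0],
  [-0.3,[0,0,0],0],
])

```text
time: 20.38
tool_pos: [574.5, 95.7, 267.1]
tcp_rot: [-180.0, -0.5, 2.5]
ft_force: [0.9, -0.5, 2.0]
finger_gap: 30.0
grip_force: 0.0
```

Run:
```python
from h import *
p=snapshot("wrist");save(p,"w9");railcheck(p,"b",194);railcheck(p,"y",194)
b=snapshot("side");a=snapshot("scene")
for q in (a,b): look(q,["tin_blue_hook","tin_yellow_hook","tin_red","tin_red_tab"])
```

```text
[574.2  95.7 264.5] [-180.    -0.4    2.5] [ 1.1  0.4 -0.1]
[ 241   89   25  124 2258]
93 242 265 saddle [658.5 101. ] tab [658.8 101.2]
105 243 265 saddle [651.1 100.3] tab [650.5 100.5]
117 243 265 saddle [643.4 100. ] tab [642.1 100.1]
129 243 265 saddle [635.6  99.7] tab [633.4  99.7]
141 243 265 saddle [627.6  99.3] tab [624.4  99.3]
153 250 263 saddle [619.4  97.2] tab [615.4  97. ]
165 250 263 saddle [611.   96.9] tab [606.   96.6]
177 250 263 saddle [602.3  96.5] tab [596.3  96.1]
189 250 263 saddle [593.4  96. ] tab [586.4  95.7]
201 250 263 saddle [584.3  95.6] tab [576.2  95.2]
[574.2  95.7 264.5] [-180.    -0.4    2.5] [ 1.1  0.4 -0.1]
[ 124   89   56  123 2745]
93 127 150 saddle [655.2 175.5] tab [655.2 184.1]
105 128 151 saddle [647.7 175.4] tab [646.9 184. ]
117 130 153 saddle [640.1 174.7] tab [638.4 183.2]
129 131 154 saddle [632.3 174.6] tab [629.6 183.1]
141 133 155 saddle [624.2 174.2] tab [620.7 182.7]
153 155 175 saddle [616.6 160.3] tab [612.2 167.2]
165 156 176 saddle [608.1 160.1] tab [602.8 166.9]
177 157 177 saddle [599.5 159.8] tab [593.1 166.6]
189 158 17
[... 322 characters left out ...]
[219. 236.]
tin_red 0.56 [ 330. -199.    1.] [174. 212.]
tin_red 0.52 [414. -93. 111.] [214. 197.]
tin_red 0.28 [637. 166. 184.] [338. 210.]
tin_red_tab 0.87 [ 345. -243.  108.] [156. 196.]
tin_red_tab 0.67 [636. 177. 186.] [341. 208.]
tin_red_tab 0.59 [417. -88. 106.] [217. 199.]
tin_blue_hook 0.69 [637.  98. 185.] [208. 211.]
tin_blue_hook 0.44 [388. 151.  -2.] [305. 275.]
tin_yellow_hook 0.55 [637. 169. 185.] [203. 236.]
tin_red 0.58 [ 323. -197.    1.] [327. 178.]
tin_red 0.55 [466. -97.   2.] [281. 200.]
tin_red_tab 0.74 [410. -89. 105.] [302. 180.]
tin_red_tab 0.63 [ 343. -240.  107.] [325. 144.]
tin_red_tab 0.53 [638. 176. 187.] [202. 238.]
tin_red_tab 0.5 [639.  94. 187.] [207. 210.]
```

View pics/w9.png

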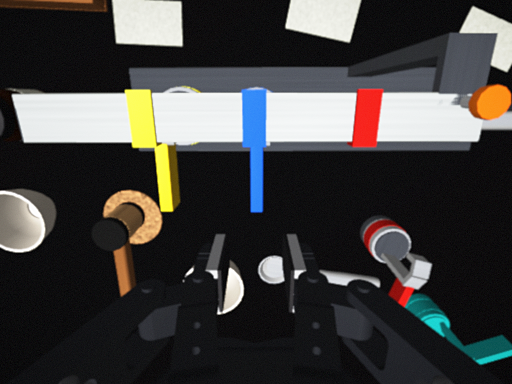

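Blue is at -2 mm: its tab (257,180) lines up under its saddle (254,118). Yellow is at about -5 mm, within tolerance. Now the red tin.

play_rows([
  [0.3,[-21.1,22.4,8],0],
  [0.3,[-21.1,22.4,8],0],
  [0.3,[-21.1,22.4,8],0],
  [0.3,[-21.1,22.4,8],0],
  [0.3,[-21.1,22.4,8],0],
  [0.3,[-21.1,22.4,8],0],
  [0.3,[-21.1,22.4,8],0],
  [0.3,[-21.1,22.4,8],0],
  [0.3,[0,0,0],0.085],
  [0.3,[0,0,0],0.085],
  [0.3,[0,0,0],0.085],
  [0.3,[0,0,0],0],
])

```text
time: 21.93
tool_pos: [411.6, -91.2, 196.3]
tcp_rot: [180.0, -0.0, -12.4]
ft_force: [-0.4, 0.1, -1.1]
finger_gap: 55.6
grip_force: 0.0
```

play_rows([
  [0.3,[0,0,0],0],
])

```text
time: 22.02
tool_pos: [411.7, -91.0, 196.3]
tcp_rot: [-180.0, 0.0, -12.0]
ft_force: [0.3, 1.0, -0.1]
finger_gap: 55.5
grip_force: 0.0
```

```bash
python3 -c "
from h import *
wristlook('r','w10')"
```

```text
[411.8 -90.9 196.3] [-180.    -0.   -11.9]
tin_red_tab 0.92 [ 346. -239.  106.] [431. 230.]
tin_red_hook 0.88 [465. -97. 112.] [249. 134.]
tin_red_hook 0.63 [ 324. -193.  113.] [385. 264.]
reg 0.74 3535
reg 0.71 5438
r [247 159  15  64 835] top-plane centre 419 -91 size 11 54 ang 77.5
r [232  95  41  13  62] top-plane centre 490 -104 size 30 7 ang 86.3
```

play_rows([
  [0.3,[0,-1.4,21.4],0.008],
  [0.3,[0,0,21.4],0],
  [0.3,[0,0,21.4],0],
  [0.3,[0,0,21.4],0],
  [0.3,[0,0,21.4],0],
  [-1,[0,0,0],0],
  [-1,[0,0,0],0],
  [-1,[0,0,0],0],
  [-1,[0,0,0],0],
  [-1,[0,0,0],0],
  [-1,[0,0,0],0],
  [-1,[0,0,0],0],
], force=80)

```text
time: 23.22
tool_pos: [413.2, -90.1, 91.2]
tcp_rot: [180.0, -0.2, -12.6]
ft_force: [-2.1, -0.9, 6.3]
finger_gap: 8.5
grip_force: 79.1
```

play_rows([
  [-1,[0,0,-27.5],0],
  [-1,[0,0,-27.5],-0.088],
  [-1,[0,0,-27.5],-0.088],
  [-1,[0,0,-27.5],-0.088],
  [-1,[22,4.5,0],0],
  [-1,[22,4.5,0],0],
  [-1,[22,4.5,0],0],
  [-1,[22,4.5,0],0],
  [-1,[22,4.5,0],0],
  [-1,[22,4.5,0],0],
  [-1,[0,0,0],0],
  [-1,[0,0,0],0],
])

```text
time: 24.22
tool_pos: [545.6, -110.7, 199.0]
tcp_rot: [-180.0, 0.0, 2.6]
ft_force: [-0.7, 0.1, -3.0]
finger_gap: 8.8
grip_force: 78.3
```

Run:
```python
from h import *
p=snapshot("wrist");save(p,"w11");s=sense();print(s["tool_pos"].round(1),s["tcp_rot"].round(1),s["ft_force"].round(1))
look(p,["rail_load","tin_red_hook","tin_red_tab","tin_red"])
b=snapshot("side");look(b,["tin_red_hook","tin_red_tab","tin_red"])
```

```text
[ 544.9 -110.6  199.1] [-1.8e+02  1.0e-01  2.6e+00] [-0.3 -0.2 -2.7]
rail_load 0.9 [ 646. -111.  183.] [265.  57.]
rail_load 0.34 [387. 150.   1.] [ 64. 268.]
tin_red_hook 0.75 [ 600. -102.  217.] [241. 159.]
tin_red_tab 0.77 [ 543. -110.  212.] [253. 264.]
tin_red 0.81 [ 595. -107.  110.] [255. 137.]
tin_red_hook 0.75 [ 322. -193.  114.] [332. 154.]
tin_red_hook 0.7 [ 593. -113.  222.] [236. 141.]
tin_red_hook 0.26 [633. 169.  77.] [210. 260.]
tin_red_tab 0.85 [ 540. -111.  216.] [256. 144.]
tin_red_tab 0.83 [ 342. -239.  107.] [325. 144.]
tin_red 0.82 [ 323. -197.    3.] [327. 178.]
```

View pics/w11.png

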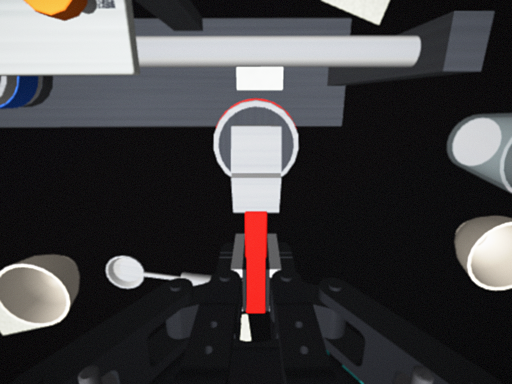

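Same geometry again; the blue tin hanging under the keeper is visible at (20,90). Insert and slide red.

play_rows([
  [-1,[10.4,0,0],0],
  [-1,[10.4,0,0],0],
  [-1,[10.4,0,0],0],
  [-1,[10.4,0,0],0],
  [-1,[10.4,0,0],0],
  [-1,[0,0,0],0],
  [-1,[0,0,10],0],
  [-1,[0,0,10],0],
  [-1,[0,0,9],0],
  [-1,[0,0,2.5],0],
  [-1,[0,0,0],0],
])

```text
time: 25.58
tool_pos: [596.0, -108.2, 166.5]
tcp_rot: [-180.0, 0.1, 2.6]
ft_force: [0.1, -0.3, -2.3]
finger_gap: 8.7
grip_force: 78.4
```

play_rows([
  [-1,[0,-10,0],0],
  [-1,[0,-14,0],0],
  [-1,[0,-15,0],0],
  [-1,[0,-15,0],0],
  [-1,[0,-15,0],0],
  [-1,[0,-15,0],0],
  [-1,[0,-15,0],0],
  [-1,[0,-15,0],0],
  [-1,[0,-15,0],0],
  [-1,[0,-5,0],0],
  [-1,[0,0,0],0],
  [-1,[0,0,0],0],
])

```text
time: 26.58
tool_pos: [591.0, 25.9, 167.9]
tcp_rot: [180.0, -0.0, 2.6]
ft_force: [-0.0, -0.3, -1.8]
finger_gap: 8.7
grip_force: 78.3
```

Run:
```python
from h import *
p=snapshot("wrist");save(p,"w12");railcheck(p,"r",194)
```

```text
[591.1  25.4 167.8] [180.   -0.    2.6] [ 0.5 -0.3 -1.9]
[ 242  125   49  189 6547]
129 242 290 saddle [662.9  25.9] tab [660.5  25. ]
147 243 289 saddle [657.   25.6] tab [653.2  24.6]
165 243 288 saddle [650.8  25.4] tab [645.6  24.4]
183 244 288 saddle [644.4  24.8] tab [637.7  23.7]
201 244 287 saddle [637.7  24.6] tab [629.5  23.4]
219 243 288 saddle [630.7  24.2] tab [620.9  22.9]
237 245 266 saddle [623.3  27.5] tab [611.7  27. ]
255 245 266 saddle [615.6  27.2] tab [602.3  26.5]
273 246 265 saddle [607.6  26.8] tab [592.4  26.1]
291 246 265 saddle [599.2  26.4] tab [582.1  25.6]
309 246 265 saddle [590.4  26. ] tab [571.3  25.1]
```

play_rows([
  [-1,[0,3.5,0],0],
  [-1,[0,0,0],0],
  [-1,[0,0,1.2],0],
  [-1,[0,0,1],0],
  [-1,[0,0,0],0],
  [-0.85,[0,0,0],0],
  [-0.75,[0,0,0],0],
  [-0.6,[0,0,0],0],
  [-0.4,[0,0,0],0],
  [-0.3,[0,0,0],0],
  [-0.3,[0,0,0],0],
  [-0.3,[0,0,0],0],
])

```text
time: 27.63
tool_pos: [591.2, 22.1, 165.7]
tcp_rot: [180.0, -0.0, 2.6]
ft_force: [0.3, 0.1, 0.4]
finger_gap: 29.9
grip_force: 0.0
```

play_rows([
  [-0.3,[-3,0,-20],0],
  [-0.3,[-3,0,-25],0],
  [-0.3,[-5,0,-25],0],
  [-0.3,[-5,0,-25],0],
  [-0.3,[0,0,0],0],
])

```text
time: 28.05
tool_pos: [577.2, 21.3, 267.3]
tcp_rot: [180.0, -0.5, 2.6]
ft_force: [0.5, 0.8, 0.4]
finger_gap: 29.8
grip_force: 0.0
```

Run:
```python
from h import *
p=snapshot("wrist");save(p,"w13");railcheck(p,"r",194);look(p,["pin_top"])
b=snapshot("side");a=snapshot("scene");save(a,"a13");save(b,"b13")
for q in (a,b): look(q,["tin_red_hook","tin_blue_hook","tin_yellow_hook","pin_top","mallet","mallet_grip","mallet_pad"])
cv2.imwrite("pics/e.png",np.hstack([cv2.resize(cv2.imread("pics/w13.png"),(400,300)),cv2.resize(cv2.imread("pics/a13.png")[130:310,120:400],(400,300))]))
```

```text
[576.9  21.3 264.7] [180.   -0.4   2.6] [-0.4 -0.3 -0.9]
[ 242   88   25  124 2233]
92 243 266 saddle [661.8  25.9] tab [662.2  26. ]
104 244 266 saddle [654.4  25.2] tab [654.   25.2]
116 244 265 saddle [646.8  25.2] tab [645.5  25.2]
128 244 265 saddle [639.   24.9] tab [636.8  24.8]
140 244 265 saddle [630.9  24.5] tab [627.9  24.4]
152 249 262 saddle [622.8  23.4] tab [618.8  23.3]
164 249 262 saddle [614.3  23.1] tab [609.4  22.8]
176 249 262 saddle [605.7  22.7] tab [599.7  22.4]
188 249 262 saddle [596.8  22.3] tab [589.8  22. ]
200 249 262 saddle [587.6  21.8] tab [579.7  21.5]
pin_top 0.86 [659. -37. 240.] [363. 101.]
tin_red_hook 0.79 [ 319. -194.  112.] [170. 184.]
tin_red_hook 0.68 [642.  25. 184.] [289. 227.]
tin_blue_hook 0.8 [642.  98. 182.] [315. 219.]
tin_yellow_hook 0.87 [636. 166. 186.] [337. 209.]
tin_yellow_hook 0.24 [588. 169. 184.] [329. 196.]
pin_top 0.62 [658. -40. 237.] [268. 227.]
mallet 0.6 [480. 285.   4.] [338. 201.]
mallet_grip 0.78 [424. 279.  44.] [329. 180.]
mallet_grip 0.42 [628. 396.  -0.] [396. 225.]
mallet_pad 0.62 [639.  94.  72.] [309. 245.]
mallet_pad 0.62 [392. 149.  -4.] [286. 195.]
mallet_pad 0.61 [473. 283.   1.] [337. 200.]
tin_red_hook 0.79 [ 322. -196.  117.] [333. 153.]
tin_red_hook 0.75 [640.  19. 191.] [212. 185.]
tin_red_hook 0.65 [468. 282.  -3.] [272. 320.]
tin_blue_hook 0.71 [637.  98. 187.] [208. 211.]
tin_yellow_hook 0.72 [633. 172. 188.] [204. 237.]
pin_top 0.5 [663. -35. 238.] [204. 156.]
mallet 0.76 [476. 285.   7.] [268. 319.]
mallet 0.5 [470. 281.  -3.] [271. 320.]
mallet 0.46 [ 648. -110.  185.] [217. 151.]
mallet_grip 0.82 [421. 284.  41.] [291. 316.]
mallet_grip 0.56 [484. 418.  -0.] [260. 376.]
mallet_pad 0.74 [471. 278.  -1.] [271. 318.]
```

View pics/e.png

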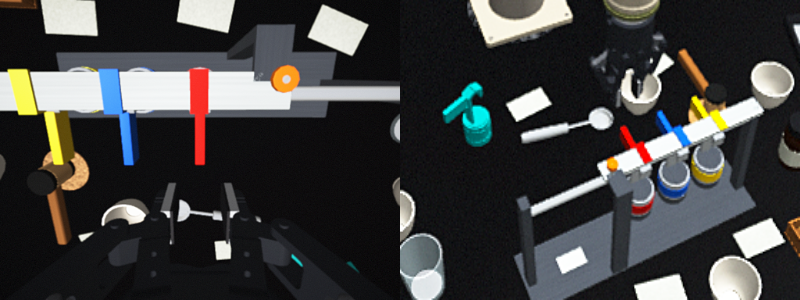

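Red sits at its mark. Left half: red saddle (200,92), tab (200,140); the pin disc is at (286,79). All three tins hang. Now the mallet.

play_rows([
  [0.3,[-14.1,-26.7,0],0],
  [0.3,[-14.1,-26.7,8],0],
  [0.3,[-14.1,-26.7,13],0],
  [0.3,[-14.1,-26.7,13],0],
  [0.3,[-14.1,-26.7,13],0],
  [0.3,[-14.1,-26.7,13],0],
  [0.3,[-14.1,-26.7,13],0],
  [0.3,[-14.1,-26.7,13],0],
  [0.3,[-14.1,-26.7,13],0],
  [0.3,[-14.1,-26.7,13],0],
  [0.3,[0,0,0],0],
  [0.3,[0,0,0],0],
])

```text
time: 29.95
tool_pos: [421.0, 282.5, 147.7]
tcp_rot: [180.0, 0.1, 2.8]
ft_force: [1.2, 0.6, -0.3]
finger_gap: 55.8
grip_force: 0.0
```

Run:
```python
from h import *
p=snapshot("wrist");save(p,"w14");s=sense();print(s["tool_pos"].round(1),s["tcp_rot"].round(1))
look(p,["mallet","mallet_grip","mallet_pad"])
q=cv2.imread("pics/w13.png");
p13=dict(p);
```

```text
[422.2 281.9 148.6] [180.    0.    2.7]
mallet 0.65 [478. 288.   4.] [253. 122.]
mallet_grip 0.92 [427. 282.  44.] [257. 183.]
```

View pics/w14.png

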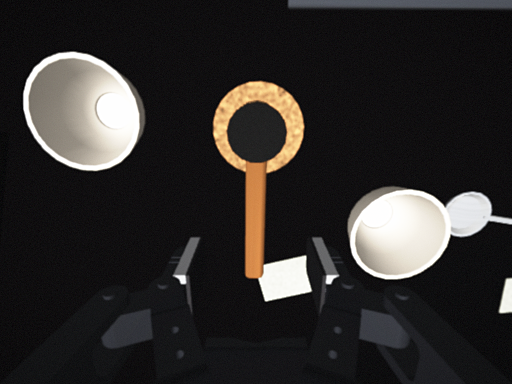

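The mallet's black top face is at (257,132), the pad ring centred near (258,127), and the handle runs (256,165) to (254,277).

Run:
```python
from h import *
p=snapshot("wrist")
hsv=cv2.cvtColor(p["color"],cv2.COLOR_RGB2HSV)
m=cv2.inRange(hsv,(5,90,60),(25,255,255)); m[:, :205]=0; m[:,312:]=0
ring=m.copy(); ring[158:]=0
pts=cv2.findNonZero(ring); (c,r)=cv2.minEnclosingCircle(cv2.convexHull(pts)); print("pad px",c,r, ray(p,c,4).round(1))
dk=((p["color"].max(2)<80)&(p["color"].max(2)>=0)).astype(np.uint8); dk[:95]=0;dk[166:]=0;dk[:,:222]=0;dk[:,292:]=0
k,l,st,ce=cv2.connectedComponentsWithStats(dk);j=1+np.argmax(st[1:,4]);print(st[j],ce[j],ray(p,ce[j],74).round(1))
for rr in (175,200,225,250,270):
    x=np.nonzero(m[rr])[0];print(rr,x.min(),x.max(),ray(p,(x.mean(),rr),55).round(1))
```

```text
pad px (256.34246826171875, 129.4734649658203) 46.06253433227539 [473.6 282.8   4. ]
[ 226  105   58   60 2686] [254.30900968 135.12881608] [477.1 284.6  74. ]
175 244 267 [440.6 282.1  55. ]
200 244 263 [417.5 282.9  55. ]
225 244 263 [393.2 281.9  55. ]
250 244 262 [367.2 281.2  55. ]
270 244 261 [345.3 280.8  55. ]
```

play_rows([
  [0.3,[4.8,-0.9,20.6],0.017],
  [0.3,[0,0,20.6],0],
  [0.3,[0,0,20.6],0],
  [0.3,[0,0,20.6],0],
  [0.3,[0,0,20.6],0],
  [0.3,[0,0,20.6],0],
  [-1,[0,0,0],0],
  [-1,[0,0,0],0],
  [-1,[0,0,0],0],
  [-1,[0,0,0],0],
  [-1,[0,0,0],0],
  [-1,[0,0,0],0],
], force=115)

```text
time: 31.2
tool_pos: [428.4, 283.3, 26.7]
tcp_rot: [-179.9, -0.1, 1.6]
ft_force: [-1.5, -2.3, 7.5]
finger_gap: 16.2
grip_force: 113.1
```

play_rows([
  [-1,[0,0,0],0],
  [-1,[0,0,0],0],
])

```text
time: 31.37
tool_pos: [428.4, 283.3, 26.7]
tcp_rot: [-180.0, -0.1, 1.6]
ft_force: [-1.3, -3.1, 6.4]
finger_gap: 16.3
grip_force: 113.1
```

play_rows([
  [-1,[0,0,-15],0],
  [-1,[0,0,-35],0],
  [-1,[0,0,-38],0],
  [-1,[0,0,-38],0],
  [-1,[0,0,-38],0],
  [-1,[0,0,-38],0],
  [-1,[0,0,-38],0],
  [-1,[0,0,-35],0],
  [-1,[0,0,0],0],
])

```text
time: 32.12
tool_pos: [429.8, 284.4, 309.6]
tcp_rot: [-179.6, -0.7, 1.6]
ft_force: [0.8, 1.1, -0.9]
finger_gap: 16.1
grip_force: 112.7
```

play_rows([
  [-1,[14.4,27.3,0],0],
  [-1,[14.4,27.3,0],0],
  [-1,[14.4,27.3,0],0],
  [-1,[14.4,27.3,0],0],
  [-1,[14.4,27.3,0],0],
  [-1,[14.4,27.3,0],0],
  [-1,[14.4,27.3,0],0],
  [-1,[14.4,27.3,0],0],
  [-1,[14.4,27.3,0],0],
  [-1,[14.4,27.3,0],0],
  [-1,[14.4,27.3,0],0],
  [-1,[14.4,27.3,0],0],
])

```text
time: 33.12
tool_pos: [609.4, -41.2, 299.8]
tcp_rot: [-180.0, -0.0, 1.6]
ft_force: [-0.2, 1.6, -2.8]
finger_gap: 16.1
grip_force: 112.7
```

play_rows([
  [-1,[0,0,0],0],
  [-1,[0,0,0],0],
  [-1,[0,0,0],0],
])

```text
time: 33.37
tool_pos: [608.7, -39.6, 299.6]
tcp_rot: [-180.0, 0.0, 1.6]
ft_force: [-0.2, 0.3, -1.9]
finger_gap: 16.1
grip_force: 112.9
```

Run:
```python
from h import *
s=sense();print(s["tool_pos"].round(1),s["tcp_rot"].round(1),s["ft_force"].round(1))
a=snapshot("scene");b=snapshot("side");save(a,"a15");save(b,"b15")
for q in (a,b): look(q,["mallet","mallet_grip","pin_top"]);print('-')
cv2.imwrite("pics/f.png",np.hstack([cv2.resize(cv2.imread("pics/b15.png")[90:270,130:330],(400,360)),cv2.resize(cv2.imread("pics/a15.png")[140:320,180:380],(400,360))]))
```

```text
[608.7 -39.6 299.6] [-180.     0.     1.6] [-0.2  0.3 -1.9]
mallet 0.68 [659. -36. 282.] [270. 214.]
mallet_grip 0.94 [609. -39. 319.] [261. 189.]
mallet_grip 0.74 [394. 149.  -3.] [287. 195.]
mallet_grip 0.53 [627. 393.   3.] [395. 225.]
pin_top 0.67 [585.  95. 183.] [304. 204.]
pin_top 0.6 [659. -38. 238.] [269. 226.]
pin_top 0.25 [626. 395.   3.] [395. 225.]
-
mallet_grip 0.6 [605. -37. 322.] [225. 131.]
mallet_grip 0.33 [ 467. -402.    3.] [286. 132.]
pin_top 0.74 [656. -38. 280.] [205. 143.]
pin_top 0.64 [660. -38. 238.] [206. 155.]
pin_top 0.39 [ 646. -113.  185.] [218. 150.]
-
```

View pics/f.png

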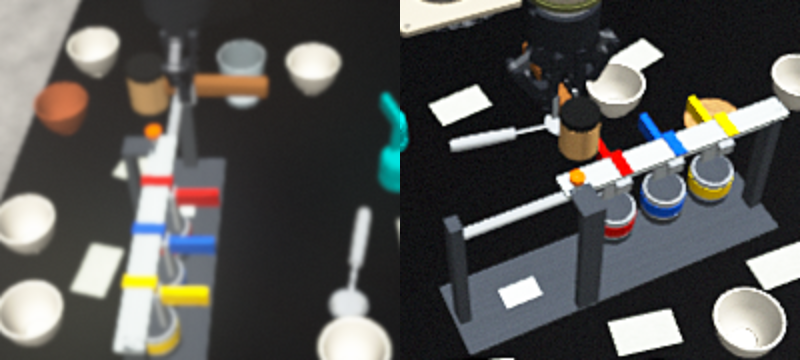

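The mallet head hangs directly over the orange pin: side crop head (150,85), pin (153,131); scene crop head (580,135), pin (578,177). Lower and press.

play_rows([
  [-1,[0,0,12],0],
  [-1,[0,0,12],0],
  [-1,[0,0,8],0],
  [-1,[0,0,4],0],
  [-1,[0,0,4],0],
  [-1,[0,0,3],0],
  [-1,[0,0,3],0],
  [-1,[0,0,3],0],
  [-1,[0,0,3],0],
  [-1,[0,0,2],0],
  [-1,[0,0,0],0],
])

```text
time: 34.68
tool_pos: [609.3, -39.9, 245.9]
tcp_rot: [180.0, -0.0, 1.6]
ft_force: [-0.2, -0.8, 1.9]
finger_gap: 16.4
grip_force: 113.6
```

play_rows([
  [-1,[0,0,1.5],0],
  [-1,[0,0,1.5],0],
  [-1,[0,0,0],0],
])

```text
time: 34.93
tool_pos: [609.2, -39.9, 245.5]
tcp_rot: [180.0, -0.1, 1.6]
ft_force: [-9.9, 1.3, 14.8]
finger_gap: 16.1
grip_force: 115.7
```

play_rows([
  [-1,[0,0,1],0],
  [-1,[0,0,1],0],
  [-1,[0,0,0],0],
])

```text
time: 35.18
tool_pos: [609.2, -40.0, 245.2]
tcp_rot: [180.0, -0.2, 1.6]
ft_force: [-16.3, 0.8, 23.1]
finger_gap: 15.5
grip_force: 117.0
```

The force climbed with no further motion, so the pin is bottomed (expected TCP about 245.7). Lift off and verify.

play_rows([
  [-1,[0,0,-5],0],
  [-1,[0,0,-10],0],
  [-1,[0,0,-15],0],
  [-1,[0,0,-20],0],
  [-1,[0,0,-20],0],
  [-1,[0,0,0],0],
  [-1,[0,0,0],0],
])

```text
time: 35.77
tool_pos: [609.7, -39.9, 311.6]
tcp_rot: [180.0, -0.1, 1.6]
ft_force: [0.4, 0.2, -3.5]
finger_gap: 16.2
grip_force: 113.1
```

Run:
```python
from h import *
s=sense();print(s["tool_pos"].round(1),s["tcp_rot"].round(1),s["ft_force"].round(1))
a=snapshot("scene");b=snapshot("side");save(a,"a16");save(b,"b16")
for q in (a,b):
    look(q,["mallet","mallet_grip","pin_top"])
    for d in regions_of("stop_pin",q)[:1]:
        ys,xs=np.nonzero(d["mask"]);print("pin mask",d["p"],xs.mean(),ys.mean(),px(q,[659.5,-38,239]),px(q,[659.5,-38,223]))
    h=cv2.cvtColor(q["color"],cv2.COLOR_RGB2HSV);m=cv2.inRange(h,(8,180,150),(18,255,255));c=px(q,[659.5,-38,231]).astype(int)
    sub=m[c[1]-14:c[1]+14,c[0]-12:c[0]+12];ys,xs=np.nonzero(sub);print("orange",len(xs),xs.mean()+c[0]-12,ys.mean()+c[1]-14)
```

```text
[609.7 -39.9 311.6] [ 1.8e+02 -1.0e-01  1.6e+00] [ 0.4  0.2 -3.5]
mallet 0.84 [656. -35. 289.] [270. 211.]
mallet_grip 0.81 [605. -42. 329.] [259. 185.]
pin_top 0.72 [639. 168.  73.] [333. 236.]
pin_top 0.7 [ 469. -400.   -4.] [118. 270.]
pin_top 0.51 [661. -37. 220.] [269. 232.]
pin_top 0.21 [483. 422.  -4.] [377. 191.]
pin mask 0.64 134.58691910499138 290.3106712564544 [268.98096042 226.22974438] [268.76385644 230.45793672]
orange 10 268.8 233.2
mallet 0.62 [657. -43. 290.] [205. 139.]
mallet_grip 0.81 [602. -42. 331.] [226. 127.]
mallet_grip 0.37 [483. 422.   2.] [260. 377.]
pin_top 0.61 [ 588. -369.   -2.] [251. 138.]
pin_top 0.37 [661. -40. 228.] [206. 158.]
pin mask 0.59 206.84848484848484 159.78787878787878 [206.00153182 154.9086313 ] [206.73827177 159.33007748]
orange 34 206.55882352941177 158.52941176470588
```

Pin is down at about z 220–223. Carry the mallet back.

play_rows([
  [-1,[-14.5,-27.2,0],0],
  [-1,[-14.5,-27.2,0],0],
  [-1,[-14.5,-27.2,0],0],
  [-1,[-14.5,-27.2,0],0],
  [-1,[-14.5,-27.2,0],0],
  [-1,[-14.5,-27.2,0],0],
  [-1,[-14.5,-27.2,0],0],
  [-1,[-14.5,-27.2,0],0],
  [-1,[-14.5,-27.2,0],0],
  [-1,[-14.5,-27.2,0],0],
  [-1,[-14.5,-27.2,0],0],
  [-1,[-14.5,-27.2,0],0],
])

```text
time: 37.27
tool_pos: [425.0, 282.8, 311.2]
tcp_rot: [-180.0, -0.0, 1.6]
ft_force: [0.4, 0.1, -2.1]
finger_gap: 15.9
grip_force: 112.9
```

play_rows([
  [-1,[0,0,0],0],
  [-1,[0,0,20],0],
  [-1,[0,0,35],0],
  [-1,[0,0,35],0],
  [-1,[0,0,35],0],
  [-1,[0,0,35],0],
  [-1,[0,0,30],0],
  [-1,[0,0,30],0],
  [-1,[0,0,20],0],
  [-1,[0,0,15],0],
  [-1,[0,0,0],0],
  [-1,[0,0,0],0],
])

```text
time: 38.27
tool_pos: [425.5, 281.1, 55.5]
tcp_rot: [179.9, 0.1, 1.6]
ft_force: [0.2, 1.1, -1.4]
finger_gap: 16.3
grip_force: 113.1
```

Run:
```python
from h import *
s=sense();print(s["tool_pos"].round(1),s["tcp_rot"].round(1),s["ft_force"].round(1))
p=snapshot("wrist");save(p,"w17");look(p,["mallet","mallet_pad","mallet_grip"])
b=snapshot("side");look(b,["mallet","mallet_pad","mallet_grip"])
```

```text
[425.5 281.1  55.5] [1.799e+02 1.000e-01 1.600e+00] [ 0.2  1.1 -1.4]
mallet 0.85 [473. 287.  33.] [247. 158.]
mallet_grip 0.62 [426. 283.  72.] [252. 263.]
mallet 0.77 [478. 284.  38.] [267. 315.]
mallet 0.36 [483. 423.   0.] [261. 378.]
mallet_pad 0.62 [469. 280.   3.] [271. 319.]
mallet_grip 0.7 [421. 280.  79.] [292. 308.]
```

View pics/w17.png

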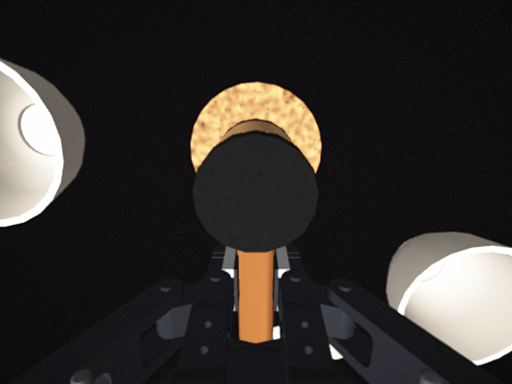

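The mallet head (255,190) is over its pad (255,140 visible part) and level. Lower, release and back off.

play_rows([
  [-1,[0,0,10],0],
  [-1,[0,0,9],0],
  [-1,[0,0,5],0],
  [-1,[0,0,3],0],
  [-1,[0,0,1.5],0],
  [-1,[0,0,1],0],
  [-1,[0,0,0],0],
])

```text
time: 39.25
tool_pos: [425.7, 281.6, 26.9]
tcp_rot: [180.0, 0.1, 1.6]
ft_force: [-4.6, -2.1, 4.8]
finger_gap: 15.9
grip_force: 114.4
```

play_rows([
  [-0.6,[0,0,0],0],
  [-0.45,[0,0,0],0],
  [-0.3,[0,0,0],0],
  [0,[0,0,0],0],
  [0.2,[0,0,0],0],
  [0.2,[0,0,0],0],
  [0.2,[0,0,-15],0],
  [0.2,[0,0,-30],0],
  [0.2,[0,0,-35],0],
  [0.2,[0,0,-35],0],
  [0.2,[0,0,-35],0],
  [0.2,[0,0,0],0],
])

```text
time: 40.25
tool_pos: [429.9, 283.7, 185.1]
tcp_rot: [-179.7, -0.6, 1.6]
ft_force: [1.5, 0.2, 1.5]
finger_gap: 51.3
grip_force: 0.0
```

Run:
```python
from h import *
s=sense();print(s["tool_pos"].round(1),s["ft_force"].round(1),s["time"])
p=snapshot("wrist");save(p,"w18");a=snapshot("scene");b=snapshot("side");save(a,"a18")
for q in (p,a,b):
    print('-');look(q,["mallet","mallet_pad","mallet_grip","tin_red_hook","tin_blue_hook","tin_yellow_hook","pin_top"])
cv2.imwrite("pics/g.png",np.hstack([cv2.resize(cv2.imread("pics/w18.png"),(400,300)),cv2.resize(cv2.imread("pics/a18.png")[150:285,200:380],(400,300))]))
```

```text
[429.9 283.7 185.1] [1.5 0.2 1.5] 40.25
-
mallet 0.96 [479. 285.   6.] [257. 129.]
mallet_grip 0.63 [426. 280.  46.] [260. 185.]
pin_top 0.56 [387. -14.  -0.] [496. 211.]
-
mallet 0.92 [476. 283.   4.] [337. 200.]
mallet_pad 0.39 [474. 280.   2.] [336. 200.]
mallet_grip 0.97 [426. 281.  45.] [330. 180.]
tin_red_hook 0.87 [ 321. -196.  114.] [169. 184.]
tin_red_hook 0.49 [638. 169. 184.] [339. 210.]
tin_red_hook 0.44 [637. 173. 186.] [340. 208.]
tin_red_hook 0.21 [585.  95. 182.] [303. 204.]
tin_blue_hook 0.85 [642.  98. 183.] [315. 219.]
tin_yellow_hook 0.67 [384. -14.   3.] [237. 207.]
tin_yellow_hook 0.58 [635. 167. 184.] [338. 209.]
pin_top 0.62 [643.  23. 185.] [288. 228.]
pin_top 0.6 [ 468. -402.   -1.] [117. 270.]
pin_top 0.58 [586.  95. 178.] [303. 205.]
pin_top 0.37 [655. -38. 222.] [268. 230.]
-
mallet 0.61 [477. 283.   9.] [268. 318.]
mallet_pad 0.62 [469. 283.   1.] [271. 320.]
tin_red_hook 0.85 [641.  24. 187.] [211. 187.]
tin_blue_hook 0.57 [637.  99. 187.] [208. 211.]
tin_yellow_hook 0.67 [636. 173. 186.] [203. 237.]
pin_top 0.56 [662. -38. 224.] [206. 159.]
```

View pics/g.png

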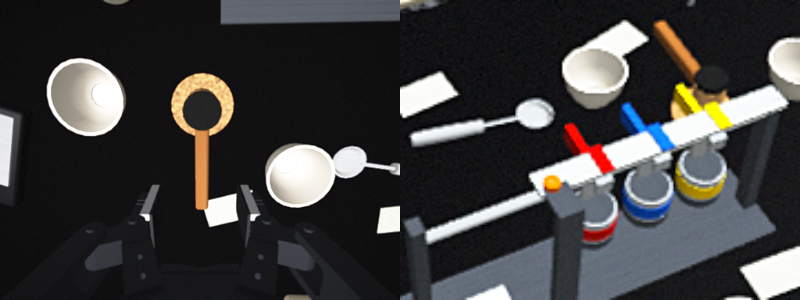

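The mallet stands on its pad with its head at (202,108), the three tins hang under their saddles and the pin is down. Hand in.

```bash
python3 -c "
from bench import *
print(hand_in())"
```

```text
the job is handed in; nothing more can be done
None
```

I handed the job in at about 40 s; no verdict came back. By camera, the red, blue and yellow tins hang about 0, -2 and -5 mm from their mark centres along the rail. The stop pin is fully down, and the mallet stands upright on its pad, its head 3–4 mm from the middle.

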